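Square up a column of component cases in the stacking jig

TASK

Build a square column of cases in the corner of the stacking jig: first slide the white-lidded case into the corner until it bears on both upright stops, then set the blue-lidded case on it, then the yellow-lidded one on top, lids up and long sides together. Press each case in turn into the corner so that it bears on both stops at once, firmly enough to feel (more than 2 N on each, never more than 30 N), and set the cases down gently without dropping them, so that the three stand flush one above the other. Leave the red-lidded case, the jar, the tape roll and the marker where they are.

Things in the scene. Friction and masses are not known exactly. Their poses are not given: they have to be found in the camera images.
- jig: plate of the stacking jig, fixed to the worktop: aluminium, 180 x 118 x 6 mm, its top at z = 0.006. Upright adjustable stops stand on its +x side (back) and -y side (side); -x and +y are open. Origin at the underside; x is the direction of the column's long sides. A case touching both stops has its origin at x = -b, y = +s, where b and s are the hidden settings of the two stops, 0 to 0.018 each
- back_stop: back stop on the plate: grey bracket with a slick blue plastic face plate, 38 mm wide, top 80 mm above the worktop. The face looks to the jig's -x. Origin: foot of the face when fully retracted, at jig x = 0.059, y = 0.011. Two set screws advance the face by b = 0 to 18 mm towards the jig's -x; the setting is firm and not reported: feel for it
- side_stop: side stop on the plate, alike: slick blue face looking to the jig's +y, only 36 mm long (jig x 0.025 to 0.061, so a finger fits beside the middle of a case), top 80 mm above the worktop. Origin: foot of the face when fully retracted, at jig x = 0.043, y = -0.029 (body turned by -90 deg). Set screws advance the face by s = 0 to 18 mm towards the jig's +y; not reported: feel for it
- case_white: closed flat box, 118 x 58 x 24 mm (x, y, z), about 0.15 to 0.28 kg, black body with a white lid, flat on top and below (no interlock). Origin: centre of the underside; x along the 118 mm length, z up out of the lid. Grasp across the 58 mm width. Stands loose and a little askew on the jig plate, some 10 to 36 mm short of the stops. Weighed down while pushed, a case binds on what is below it.
- case_blue: closed flat box, 118 x 58 x 24 mm (x, y, z), about 0.15 to 0.28 kg, black body with a blue lid, flat on top and below (no interlock). Origin: centre of the underside; x along the 118 mm length, z up out of the lid. Grasp across the 58 mm width. Lies flat on the worktop; it goes on the white one.
- case_yellow: closed flat box, 118 x 58 x 24 mm (x, y, z), about 0.15 to 0.28 kg, black body with a yellow lid, flat on top and below (no interlock). Origin: centre of the underside; x along the 118 mm length, z up out of the lid. Grasp across the 58 mm width. Lies flat on the worktop; it goes on top, on the blue one.
- case_red: closed flat box, 118 x 58 x 24 mm (x, y, z), about 0.15 to 0.28 kg, black body with a red lid, flat on top and below (no interlock). Origin: centre of the underside; x along the 118 mm length, z up out of the lid. Grasp across the 58 mm width. Bystander, lies on the worktop.
- purge_jar: bystander: white jar with a blue lid, 62 mm across, 62 mm tall, origin at the centre of its underside
- tape_masking: bystander: beige roll of tape lying flat, 77 mm across, 19 mm high, origin at the centre of its underside
- marker_black: bystander: white marker pen with a black cap, lying, 131 mm long (y), 15 mm thick, origin at the centre of its underside

How it is judged:
On the way, in this order (a step that is already met when the one before it is completed fails the run):
1. the white case lies on the jig plate and is pressed into the corner, bearing on both stops at once with more than 2 N each (z of case_white in the frame of jig between 0.001 and 0.011 m and angle between case_white's own z axis and vertical below 0.05 rad and angle between the x axis of case_white and the x axis of jig, either way round below 0.05 rad and x of case_white in the frame of jig between -0.021 and 0.003 m and y of case_white in the frame of jig between -0.003 and 0.021 m and contact force between case_white and back_stop above 2 N and contact force between case_white and side_stop above 2 N), for 0.1 s.
2. then the blue case lies flush on the white one and is pressed into the corner, bearing on both stops at once with more than 2 N each (z of case_blue in the frame of case_white between 0.019 and 0.029 m and angle between case_blue's own z axis and vertical below 0.05 rad and angle between the x axis of case_blue and the x axis of jig, either way round below 0.05 rad and x of case_blue in the frame of case_white between -0.003 and 0.003 m and y of case_blue in the frame of case_white between -0.003 and 0.003 m and contact force between case_blue and back_stop above 2 N and contact force between case_blue and side_stop above 2 N), for 0.1 s.
3. then the yellow case lies flush on the blue one and is pressed into the corner, bearing on both stops at once with more than 2 N each (z of case_yellow in the frame of case_white between 0.043 and 0.053 m and angle between case_yellow's own z axis and vertical below 0.05 rad and angle between the x axis of case_yellow and the x axis of jig, either way round below 0.05 rad and x of case_yellow in the frame of case_white between -0.003 and 0.003 m and y of case_yellow in the frame of case_white between -0.003 and 0.003 m and contact force between case_yellow and back_stop above 2 N and contact force between case_yellow and side_stop above 2 N), for 0.1 s.
At the end, for the whole second after the job is handed in: the white case lies on the jig plate in the corner, the blue one on it and the yellow one on top, lids up and at rest; the blue and yellow cases are within 3 mm of flush with the white one in length and width, each at its height within 5 mm, long axes within 0.05 rad of the jig's (z of case_white in the frame of jig between 0.001 and 0.011 m and angle between each of case_white, case_blue, case_yellow's own z axis and vertical below 0.05 rad and angle between the x axis of each of case_white, case_blue, case_yellow and the x axis of jig, either way round below 0.05 rad and x of case_white in the frame of jig between -0.021 and 0.003 m and y of case_white in the frame of jig between -0.003 and 0.021 m and linear speed of each of case_white, case_blue, case_yellow below 0.01 m/s and z of case_blue in the frame of case_white between 0.019 and 0.029 m and x of case_blue in the frame of case_white between -0.003 and 0.003 m and y of case_blue in the frame of case_white between -0.003 and 0.003 m and z of case_yellow in the frame of case_white between 0.043 and 0.053 m and x of case_yellow in the frame of case_white between -0.003 and 0.003 m and y of case_yellow in the frame of case_white between -0.003 and 0.003 m); the robot touches nothing.
It fails at once if white case rammed against a stop with more than 30 N (contact force between case_white and back_stop above 30 N or contact force between case_white and side_stop above 30 N).
It fails at once if blue case rammed against a stop with more than 30 N, or dropped or pressed on the case below with more than 60 N (contact force between case_blue and back_stop above 30 N or contact force between case_blue and side_stop above 30 N or contact force between case_blue and case_white above 60 N).
It fails at once if yellow case rammed against a stop with more than 30 N, or dropped or pressed on the case below with more than 60 N (contact force between case_yellow and back_stop above 30 N or contact force between case_yellow and side_stop above 30 N or contact force between case_yellow and case_blue above 60 N).
It fails at once if a bystander is moved more than 20 mm: the red case, jar, tape or marker (distance of any of case_red, purge_jar, tape_masking, marker_black from where it was at the start of the episode above 0.02 m).
It also fails if it takes over 72 s, if anything falls off the work surface, if the arm or the gripper's body presses on something with over 40 N, if the wrist force passes 120 N, or if a joint passes its speed limit or range.

ROBOT

A 6-joint arm with a two-finger parallel gripper is mounted at the origin on a cart in front of the work surface, level with it; the furniture and walls round the work are solid. World frame = base frame: x ahead of the robot, y to its left, z up, the work surface at z = 0. Lengths are in m, angles in rad, forces in N, time in s.
With the tool pointing down it reaches from about 0.3 to 0.85 m from the base axis. Payload 4.2 kg.
Tool frame: the origin (TCP) lies at the very end of the fingers, on their centre line; the grasp point (between the pads) lies 19 mm behind it; z points along the fingers, y is the line along which they close (so a half turn about z gives the same grasp; the last joint's range is limited). The gripper opens to 91 mm and grips with 3 to 60 N. Pads are 32 mm wide; open, the fingers measure 118 mm over their backs; the gripper's body (76 mm by 178 mm) begins 60 mm behind the grasp point.
Start: joints at [-1.313, 0.32, 1.565, -0, 1.257, -0.02], TCP at [0.158, -0.553, 0.214] pointing down, gripper open.
Joint ranges: [-3.11, 3.11], [-0.84, 2.01], [0.21, 2.61], [-1.34, 4.49], [0.05, 2.63], [-2.56, 2.56]. Speed limits (rad/s): [2.57, 2.57, 3.14, 3.14, 3.14, 3.14].

INTERFACE

Orientations are given as a unit quaternion [w, x, y, z].
In Python, from station import readout, imaging, manip, search_frame, landmark_of gives the robot as it stands.
- The arm moves only by the tool arm_command, never from a script. Its arguments are lists of equal length, an entry for each row: "offset": the shift along the tool's x, y, z in cm, a list of three; "turn": the turn, a rotation vector about the tool's x, y, z in rad, a list of three; "hand": the opening, from 0 (shut) to 1 (fully open). A call has 1 to 12 rows; each row shifts and turns the commanded pose from where the row before left it, along the tool's axes as they then stand; what a row does not reach is not made up. A row lasts 1/12 s, in which the tool goes at most 41.7 mm and 7.16 degrees, less where a joint would pass 70% of its speed; a pose out of reach is approached as far as the arm can. A call with a gripper value outside its range is refused whole. The fingers move at their own pace and stop on an object; the grip force is fixed at half the most. Time passes only in rows, so rows that do not move let the fingers close. It gives the time, the measured TCP pose, the force, the opening and the grip force at its end, in the units of the state.
- readout.state(): the state, without advancing time (a new reading comes with each control period).
- imaging.camera(name): name is "scene" or "side" or "wrist"; returns the picture (384x512x3 uint8, blue, green, red); there is no depth.
- imaging.camera_model(name): a dict with "vfov" (degrees; the focal length in pixels is half the picture's height over the tangent of half this angle, whatever the lens; pixels are square), "cx", "cy" (the principal point, pixels), "origin" and "orientation" of the camera in the world; the wrist camera has in their place "mount" (4x4, takes a point from camera to tool coordinates, whose origin is the TCP and whose axes are the flange's). Camera axes: x right, y down, z forward; pixel columns grow to the right and rows downward; lengths in m; the calibration is good to about 2 mm. A picture is of the moment at which its call begins: read the wrist's pose just before it. camera_model takes no time and is no camera call.
- manip.hand_in(): hands the job in; it is judged then, once.
Trained networks look in the newest picture that a camera, given by its name, has taken for a name from the list of things; names that differ only in an ending like _2 or _b are one class to them, and where a whole thing is asked for, a point or a joint stands for the part that bears it (a point fixed in the world has none). Each returns a list of dicts, best first, with "confidence" (0 to 1); they miss things now and then, are a little off and sometimes report something else, mostly with a low value. They report only what shows in the picture. A call takes as long as a camera call.
- search_frame(camera, name): "at" ([row, column] in pixels, amid what is visible of it).
- landmark_of(camera, name): "at" ([row, column] in pixels: a listed point, or the origin of a listed thing).
The state is a dict: "time_s": time; "joint_pos": joint angles; "dq": joint speeds; "effort": joint torques, N m; "tool_pos": TCP position; "ee_rot": TCP orientation; "wrist_force": force on the tool from outside, world axes, zero at the start; "torque": the same for the moment, N m; "width": finger opening in m; "gripper_force": force on a finger pad.
Only numpy, scipy, OpenCV 4.12 (cv2) and the standard library are available. Lean on these libraries where they do the work, as an engineer would, in place of code of your own. Each camera call takes 0.05 s, during which the arm holds its last target. There are 200 camera calls.

## Working session

There is one attempt and no reset: what is moved stays moved. The work goes in short steps, Python scripts to look and compute and a tool call to move; the robot and the scene stay as the last step left them, time stands still between calls to the robot, and variables do not carry over. Pictures are saved under pics/ and viewed, at most 13 in all, crops included, and the job is handed in when it is done.

Besides the shell and the picture viewer there is one more tool, called after "Request:" as name(argument=value, ...) on one line, values as JSON. arm_command: Moves the arm, as the interface text tells. Its arguments: {"type":"object","properties":{"offset":{"type":"array"},"turn":{"type":"array"},"hand":{"type":"array"}},"required":["offset","turn","hand"]}

```bash
mkdir -p pics; cat > h.py <<'E'
import numpy as np, cv2
from scipy.spatial.transform import Rotation as R
from station import readout, imaging, manip, search_frame, landmark_of
def q2R(q): return R.from_quat([q[1],q[2],q[3],q[0]])
def ray(cam,px):
    m=imaging.camera_model(cam); f=192/np.tan(np.radians(m["vfov"])/2)
    d=np.array([(px[1]-m["cx"])/f,(px[0]-m["cy"])/f,1])
    if cam=="wrist":
        s=readout.state(); T=np.eye(4); T[:3,:3]=q2R(s["ee_rot"]).as_matrix(); T[:3,3]=s["tool_pos"]
        T=T@np.array(m["mount"]); return T[:3,3],T[:3,:3]@d
    return np.array(m["origin"]),q2R(m["orientation"]).apply(d)
def onz(cam,px,z):
    o,d=ray(cam,px); return o+d*(z-o[2])/d[2]
E
python3 - <<'E'
from h import *
s=readout.state(); print({k:np.round(v,3) for k,v in s.items()})
for c in ["scene","side","wrist"]:
    cv2.imwrite(f"pics/{c}0.png",imaging.camera(c)); m=imaging.camera_model(c); print(c,m)
    if c!="wrist":
        for n in ["jig","back_stop","side_stop","case_white","case_blue","case_yellow","case_red","purge_jar","tape_masking","marker_black"]:
            r=landmark_of(c,n)[:2]; print(c,n,[(np.round(x["at"]),round(x["confidence"],2),np.round(onz(c,x["at"],.006 if n in("case_white","back_stop","side_stop") else 0),3)) for x in r])
a=np.hstack([cv2.imread("pics/scene0.png"),cv2.imread("pics/side0.png")])
E
```

```text
{'time_s': np.float64(0.0), 'joint_pos': array([-1.313,  0.32 ,  1.566, -0.   ,  1.257, -0.02 ]), 'dq': array([-0.001, -0.   , -0.   , -0.001,  0.   ,  0.001]), 'effort': array([ 2.0000e-03, -4.1245e+01, -2.3197e+01,  7.3000e-02,  4.6000e-02,
       -0.0000e+00]), 'tool_pos': array([ 0.158, -0.552,  0.213]), 'ee_rot': array([-0.001,  0.99 ,  0.138, -0.   ]), 'wrist_force': array([ 0.247,  0.083, -0.624]), 'torque': array([0.056, 0.019, 0.048]), 'gripper_force': np.float64(0.0), 'width': np.float64(0.091)}
scene {'vfov': 52.29920435600762, 'cx': 252.5028020366113, 'cy': 192.5811264252905, 'origin': array([ 0.13798464, -0.39108467,  0.41615339]), 'orientation': array([-0.50194399,  0.81328141, -0.24718187,  0.15977079])}
scene jig [(array([238., 310.]), 0.82, array([0.596, 0.074, 0.   ]))]
scene back_stop [(array([220., 325.]), 0.94, array([0.66 , 0.1  , 0.006])), (array([201., 257.]), 0.56, array([0.591, 0.247, 0.006]))]
scene side_stop [(array([233., 336.]), 0.82, array([0.643, 0.052, 0.006]))]
scene case_white [(array([233., 287.]), 0.76, array([0.563, 0.104, 0.006]))]
scene case_bl
[... 1451 characters left out ...]
 342.]), 0.42, array([0.647, 0.055, 0.   ]))]
side tape_masking [(array([158., 204.]), 0.96, array([0.607, 0.38 , 0.   ])), (array([211., 326.]), 0.55, array([ 0.599,  0.075, -0.   ]))]
side marker_black [(array([125., 197.]), 0.57, array([0.689, 0.448, 0.   ]))]
wrist {'vfov': 64.99055676422552, 'cx': 252.10147718979536, 'cy': 193.77774075123403, 'mount': array([[ 2.23062929e-04, -9.69482586e-01, -2.45160083e-01,
         6.77794943e-02],
       [ 9.99999893e-01,  1.17081803e-04,  4.46867754e-04,
        -5.70147614e-04],
       [-4.04526721e-04, -2.45160156e-01,  9.69482508e-01,
        -1.69665336e-01],
       [ 0.00000000e+00,  0.00000000e+00,  0.00000000e+00,
         1.00000000e+00]])}
```

View pics/scene0.png

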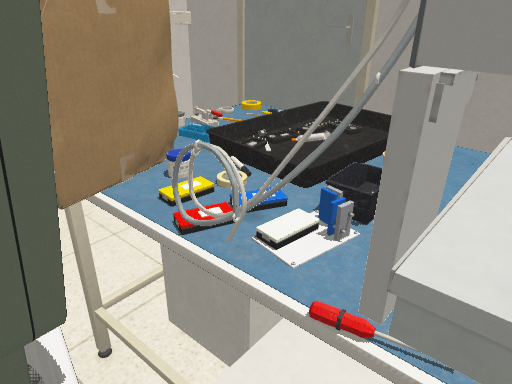

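View pics/side0.png

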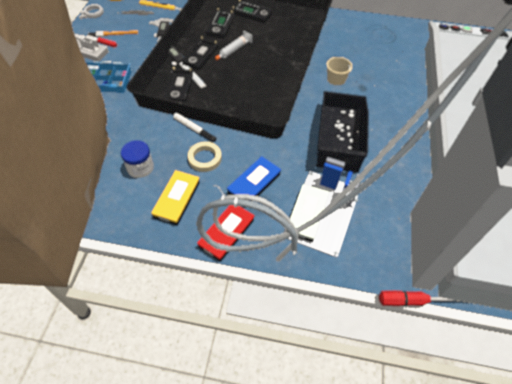

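```bash
python3 - <<'E'
from h import *
for c in ["scene","side"]:
    m=imaging.camera_model(c); f=192/np.tan(np.radians(m["vfov"])/2); Q=q2R(m["orientation"])
    print(c,np.round(Q.as_matrix()[:,2],2),m["origin"])
    for p in [(0.158,-.552,.213),(0.158,-.552,.39),(0,-.0,.4),(.05,-.2,.5)]:
        v=Q.inv().apply(np.array(p)-m["origin"]); print(p,np.round(v,2),np.round(v[:2]/v[2]*f+[m["cx"],m["cy"]]))
for p in [(315,375),(320,365),(380,400),(155,405)]: print(p,onz("scene",p,0))
for p in [(290,420),(210,410),(180,430),(240,75),(297,385),(240,85),(120,105)]: print(p,onz("side",p,0))
E
```

```text
scene [ 0.51  0.74 -0.45] [ 0.13798464 -0.39108467  0.41615339]
(0.158, -0.552, 0.213) [ 0.1   0.24 -0.02] [-2011. -4937.]
(0.158, -0.552, 0.39) [ 0.11  0.08 -0.1 ] [-178. -125.]
(0, -0.0, 0.4) [-0.33 -0.1   0.23] [-327.   22.]
(0.05, -0.2, 0.5) [-0.18 -0.13  0.06] [-937. -639.]
side [ 0.52  0.24 -0.82] [0.11052969 0.01470975 0.76000068]
(0.158, -0.552, 0.213) [0.52 0.49 0.33] [904. 791.]
(0.158, -0.552, 0.39) [0.52 0.39 0.19] [1405. 1031.]
(0, -0.0, 0.4) [-0.04  0.29  0.23] [183. 706.]
(0.05, -0.2, 0.5) [0.16 0.27 0.13] [ 779. 1063.]
(315, 375) [ 0.53664255 -0.1349229   0.        ]
(320, 365) [ 5.16507739e-01 -1.33578122e-01  5.55111512e-17]
(380, 400) [ 0.474838   -0.22547578  0.        ]
(155, 405) [1.14029844 0.259475   0.        ]
(290, 420) [ 0.51393887 -0.14840397  0.        ]
(210, 410) [ 0.68282013 -0.08684233  0.        ]
(180, 430) [ 0.78245145 -0.10781956  0.        ]
(240, 75) [0.30523889 0.50638386 0.        ]
(297, 385) [ 0.47067981 -0.09221236  0.        ]
(240, 85) [0.31425584 0.48836701 0.        ]
(120, 105) [0.60063559 0.66112597 0.        ]
```

View pics/wrist0.png

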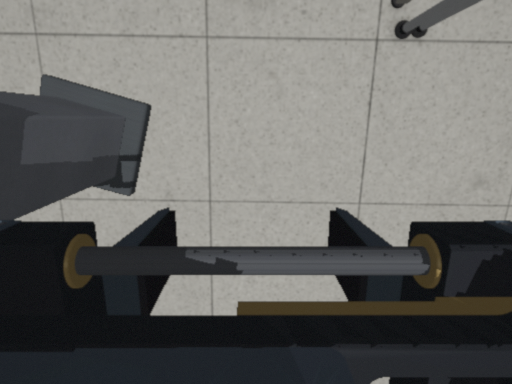

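```bash
cat >> h.py <<'E'
def tri(a,b):
    o1,d1=ray("scene",a);o2,d2=ray("side",b); d1=d1/np.linalg.norm(d1);d2=d2/np.linalg.norm(d2)
    t=np.linalg.lstsq(np.c_[d1,-d2],o2-o1,rcond=None)[0]; p,q=o1+d1*t[0],o2+d2*t[1]
    return np.round((p+q)/2,3),round(float(np.linalg.norm(p-q)),3)
E
python3 - <<'E'
from h import *
print("loop",tri((185,175),(205,200)),tri((220,215),(240,280)),tri((215,240),(245,298)),tri((140,200),(195,250)))
I=cv2.imread("pics/side0.png")[60:330,380:512]; J=cv2.imread("pics/scene0.png")[50:330,340:512]
cv2.imwrite("pics/c.png",np.hstack([cv2.resize(I,(390,580)),cv2.resize(J,(390,580))]))
E
```

```text
loop (array([0.433, 0.292, 0.078]), 0.034) (array([0.433, 0.124, 0.078]), 0.035) (array([0.447, 0.088, 0.093]), 0.007) (array([0.431, 0.18 , 0.203]), 0.018)
```

View pics/c.png

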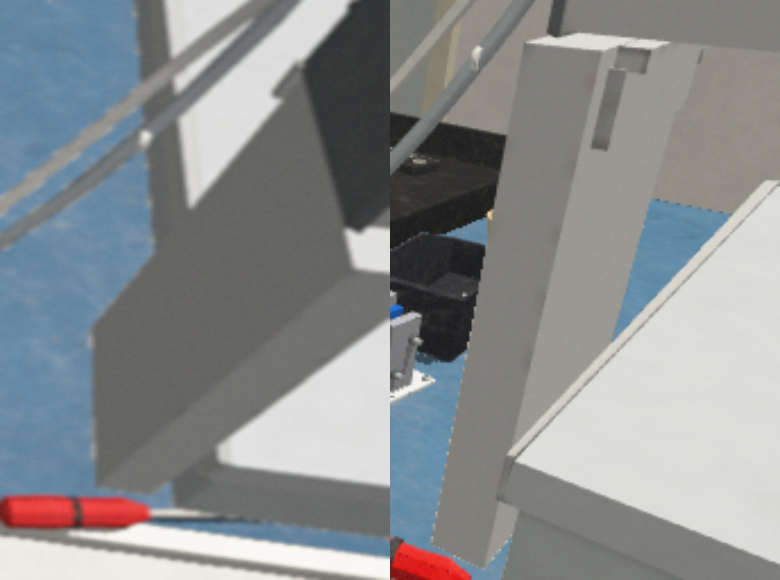

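```bash
python3 - <<'E'
from h import *
print("clip",tri((77,378),(124,429)))
for rs,cs in [((143,320),(150,396)),((143,320),(170,375)),((143,320),(190,350)),((180,280),(200,340)),((180,280),(215,320)),((195,262),(228,310))]:print(rs,cs,tri(rs,cs))
print("post top-left",tri((70,402),(177,422)),tri((70,402),(150,470)))
E
```

```text
clip (array([ 0.595, -0.031,  0.322]), 0.003)
(143, 320) (150, 396) (array([0.564, 0.006, 0.241]), 0.063)
(143, 320) (170, 375) (array([0.552, 0.017, 0.224]), 0.019)
(143, 320) (190, 350) (array([0.536, 0.03 , 0.21 ]), 0.032)
(180, 280) (200, 340) (array([0.511, 0.052, 0.161]), 0.028)
(180, 280) (215, 320) (array([0.5  , 0.067, 0.146]), 0.014)
(195, 262) (228, 310) (array([0.477, 0.077, 0.124]), 0.005)
post top-left (array([ 0.537, -0.071,  0.321]), 0.073) (array([ 0.557, -0.091,  0.34 ]), 0.004)
```

Request:
arm_command(offset=[[0,0,-3.8],[0,0,-3.8],[0,0,-3.8],[0,0,-3.8],[0,0,-3.8],[2.24,-3.16,0],[2.24,-3.16,0],[2.24,-3.16,0],[2.24,-3.16,0],[2.24,-3.16,0],[2.24,-3.16,0],[2.24,-3.16,0]], turn=[[0,0,0],[0,0,0],[0,0,0],[0,0,0],[0,0,0],[0,0,0],[0,0,0],[0,0,0],[0,0,0],[0,0,0],[0,0,0],[0,0,0]], hand=[1,1,1,1,1,1,1,1,1,1,1,1])

```text
time_s: 2.15
tool_pos: [0.2478, -0.2954, 0.404]
ee_rot: [0.0, 0.99, 0.138, 0.0]
wrist_force: [1.1, -0.1, 0.4]
width: 0.0912
gripper_force: 0.0
```

Request:
arm_command(offset=[[2.24,-3.16,0],[2.24,-3.16,0],[2.24,-3.16,0],[2.24,-3.16,0],[2.46,-3.2,0],[2.46,-3.2,0],[2.46,-3.2,0],[2.46,-3.2,0],[2.46,-3.2,0],[2.46,-3.2,0],[0,0,0],[0,0,0]], turn=[[0,0,0],[0,0,0],[0,0,0],[0,0,0],[0,0,0],[0,0,0],[0,0,0],[0,0,0],[0,0,0],[0,0,0],[0,0,0],[0,0,0]], hand=[1,1,1,1,1,1,1,1,1,1,1,1])

```text
time_s: 3.15
tool_pos: [0.3887, 0.0756, 0.4034]
ee_rot: [0.0, 0.99, 0.141, -0.001]
wrist_force: [-0.3, 0.5, -0.2]
width: 0.0913
gripper_force: 0.0
```

```bash
python3 - <<'E'
from h import *
s=readout.state(); print(s["tool_pos"],s["ee_rot"],s["joint_pos"],s["wrist_force"])
cv2.imwrite("pics/w1.png",imaging.camera("wrist"))
for n in ["jig","back_stop","side_stop","case_white","case_blue","case_yellow","case_red","tape_masking","purge_jar","marker_black"]:
    r=landmark_of("wrist",n)[:2]; print(n,[(np.round(x["at"]),round(x["confidence"],2),np.round(onz("wrist",x["at"],.006 if n in("case_white","back_stop","side_stop") else 0),3)) for x in r])
E
```

```text
[0.38873343 0.07561118 0.40344607] [ 2.04554843e-04  9.90031682e-01  1.40842804e-01 -7.29493698e-04] [ 1.63384214e-01 -3.60798865e-02  1.52882071e+00 -3.78005096e-04
  1.65031948e+00  1.45152540e+00] [-0.32927807  0.46389129 -0.24191984]
jig [(array([ 40., 285.]), 0.81, array([0.595, 0.074, 0.   ]))]
back_stop []
side_stop [(array([ 17., 310.]), 0.85, array([0.639, 0.042, 0.006]))]
case_white [(array([ 53., 263.]), 0.9, array([0.564, 0.103, 0.006]))]
case_blue [(array([ 12., 192.]), 0.85, array([0.594, 0.238, 0.   ])), (array([15., 37.]), 0.53, array([0.518, 0.49 , 0.   ]))]
case_yellow [(array([ 57., 102.]), 0.7, array([0.481, 0.375, 0.   ]))]
case_red [(array([ 94., 177.]), 0.64, array([0.457, 0.235, 0.   ]))]
tape_masking []
purge_jar [(array([10., 38.]), 0.76, array([0.524, 0.491, 0.   ]))]
marker_black []
```

View pics/w1.png

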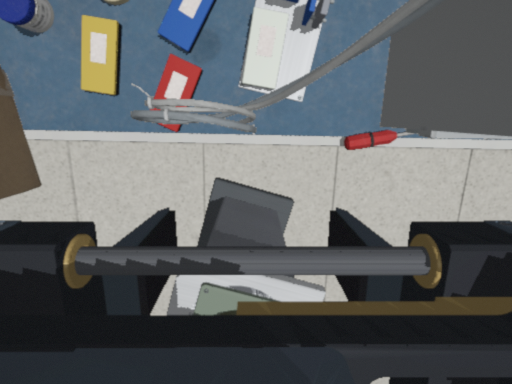

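Request:
arm_command(offset=[[3.4,-0.9,0.7],[3.4,-0.9,0.7],[3.4,-0.9,0.7],[0,0,0],[0,0,0],[0,0,0]], turn=[[0,0,0],[0,0,0],[0,0,0],[0,0,0],[0,0,0],[0,0,0]], hand=[1,1,1,1,1,1])

```text
time_s: 4.2
tool_pos: [0.479, 0.1277, 0.3828]
ee_rot: [0.0, 0.99, 0.138, -0.001]
wrist_force: [-0.6, 0.0, 0.1]
width: 0.0914
gripper_force: 0.0
```

```bash
python3 - <<'E'
from h import *
s=readout.state(); print(s["tool_pos"],s["ee_rot"],s["wrist_force"])
I=imaging.camera("wrist");cv2.imwrite("pics/w2.png",I)
for n in ["jig","back_stop","side_stop","case_white","case_blue","case_yellow","case_red","tape_masking","purge_jar","marker_black"]:
    r=landmark_of("wrist",n)[:2]; print(n,[(np.round(x["at"]),round(x["confidence"],2),np.round(onz("wrist",x["at"],.006 if n in("case_white","back_stop","side_stop") else 0),3)) for x in r])
hsv=cv2.cvtColor(I,cv2.COLOR_BGR2HSV)
for n,lo,hi,z in [("blue",(105,150,60),(125,255,255),.024),("yellow",(20,150,80),(32,255,255),.024),("red",(0,150,60),(8,255,255),.024)]:
    m=cv2.inRange(hsv,lo,hi); m[215:]=0
    for c in cv2.findContours(m,0,1)[0]:
        if cv2.contourArea(c)<300: continue
        P=np.array([onz("wrist",(p[0][1],p[0][0]),z)[:2] for p in cv2.convexHull(c)],np.float32)
        print(n,cv2.boundingRect(c),cv2.minAreaRect(P))
cv2.imwrite("pics/w2c.png",cv2.resize(I[:190,150:],None,fx=2.2,fy=2.2,interpolation=cv2.INTER_CUBIC))
E
```

```text
[0.47898572 0.12769265 0.38276854] [ 1.82534806e-04  9.90371997e-01  1.38430351e-01 -5.58048424e-04] [-0.56347115  0.0265545   0.1355882 ]
jig [(array([100., 299.]), 0.63, array([0.596, 0.076, 0.   ]))]
back_stop [(array([ 61., 304.]), 0.91, array([0.657, 0.088, 0.006]))]
side_stop [(array([ 76., 321.]), 0.94, array([0.643, 0.051, 0.006])), (array([150., 188.]), 0.23, array([0.457, 0.242, 0.006]))]
case_white [(array([111., 278.]), 0.83, array([0.567, 0.106, 0.006]))]
case_blue [(array([ 73., 207.]), 0.92, array([0.594, 0.242, 0.   ]))]
case_yellow [(array([119., 117.]), 0.9, array([0.476, 0.378, 0.   ]))]
case_red [(array([150., 192.]), 0.82, array([0.46 , 0.237, 0.   ]))]
tape_masking [(array([ 41., 127.]), 0.95, array([0.607, 0.382, 0.   ]))]
purge_jar [(array([76., 53.]), 0.95, array([0.517, 0.495, 0.   ]))]
marker_black []
blue (9, 50, 43, 43) ((0.5148772597312927, 0.5172836780548096), (0.06288252770900726, 0.06800734251737595), 6.648342609405518)
blue (174, 30, 62, 84) ((0.5909935235977173, 0.24219432473182678), (0.058267541229724884, 0.11681652069091797), 75.7268295288086)
red (165, 117, 51, 55) ((0.4609358012676239, 0.2363988608121872), (0.05596308037638664, 0.1038041040301323), 81.54182434082031)
```

View pics/w2c.png

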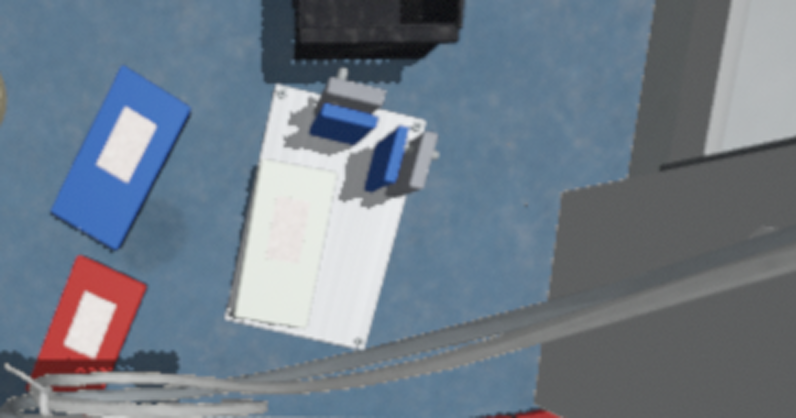

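```bash
python3 - <<'E'
from h import *
w=lambda p,z: onz("wrist",(p[1]/2.2,p[0]/2.2+150),z)[:2]
J=[w(p,.006) for p in [(274,85),(425,122),(367,348),(225,320)]]
W=[w(p,.030) for p in [(268,160),(337,172),(307,327),(237,318)]]
an=lambda a,b: np.degrees(np.arctan2(*(b-a)[::-1]))
for n,C in [("jig",J),("white",W)]:
    print(n,np.round(np.mean(C,0),4),"long",an(C[3],C[0]),an(C[2],C[1]),"short",an(C[1],C[0])-90,an(C[2],C[3])-90,[round(float(np.linalg.norm(C[i]-C[i-1])),3) for i in range(4)])
print("rect",cv2.minAreaRect(np.array(J,np.float32)),cv2.minAreaRect(np.array(W,np.float32)))
I=cv2.imread("pics/w2.png");hsv=cv2.cvtColor(I,cv2.COLOR_BGR2HSV)
print(hsv[119,105:125:5])
m=cv2.inRange(hsv,(18,120,60),(35,255,255));m[215:]=0
for c in cv2.findContours(m,0,1)[0]:
    if cv2.contourArea(c)>300: 
        P=np.array([onz("wrist",(p[0][1],p[0][0]),.024)[:2] for p in cv2.convexHull(c)],np.float32);print(cv2.boundingRect(c),cv2.minAreaRect(P))
E
```

```text
jig [0.5913 0.0801] long 4.050778712529954 4.408175357041051 short 3.371457433412715 4.860373978305219 [0.179, 0.118, 0.176, 0.119]
white [0.566  0.1037] long 4.970174849983259 6.5888811067837025 short 6.700097484791343 8.666137314960238 [0.118, 0.052, 0.116, 0.055]
rect ((0.5912561416625977, 0.07985161989927292), (0.1791526824235916, 0.11948671191930771), 4.050781726837158) ((0.5654315948486328, 0.10443469882011414), (0.11773622035980225, 0.05528490990400314), 6.58888053894043)
[[ 24 108 210]
 [ 13   8 229]
 [ 13   8 232]
 [ 11   9 228]]
(98, 81, 37, 73) ((0.4794679880142212, 0.3705365061759949), (0.11495509743690491, 0.059329088777303696), 7.549167156219482)
```

Request:
arm_command(offset=[[0,0,0],[0,0,0],[2.97,1.0,0],[2.97,1.0,0],[2.97,1.0,0],[0,0,3],[0,0,3],[0,0,3],[0,0,3],[0,0,3],[0,0,0],[0,0,0]], turn=[[0,0,0.103],[0,0,0.103],[0,0,0],[0,0,0],[0,0,0],[0,0,0],[0,0,0],[0,0,0],[0,0,0],[0,0,0],[0,0,0],[0,0,0]], hand=[1,1,1,1,1,1,1,1,1,1,1,1])

```text
time_s: 5.75
tool_pos: [0.5697, 0.1043, 0.2321]
ee_rot: [0.0, 0.999, 0.036, -0.002]
wrist_force: [0.6, -0.7, 0.3]
width: 0.091
gripper_force: 0.0
```

```bash
cat >> h.py <<'E'
def go(x,y,z,yaw):
    s=readout.state(); M=q2R(s["ee_rot"]).as_matrix(); yw=np.arctan2(M[1,0],M[0,0])
    c,n=np.cos(yaw),np.sin(yaw); X=np.array([c,n,0]);Y=np.array([n,-c,0]);d=np.array([x,y,z])-s["tool_pos"]
    T=np.c_[X,Y,[0,0,-1]]; r=R.from_matrix(M.T@T).as_rotvec()
    print("turn first",np.round(r,4),"then cm",np.round([d@X*100,d@Y*100,-d[2]*100],2),"yaw now",round(yw,4),"F",np.round(s["wrist_force"],1),"t",round(s["time_s"],1))
E
python3 - <<'E'
from h import *
go(.57,.1045,.01,.073)
I=imaging.camera("wrist");cv2.imwrite("pics/w3.png",I)
for n in ["jig","back_stop","side_stop","case_white"]:
    r=landmark_of("wrist",n)[:2]; print(n,[(np.round(x["at"]),round(x["confidence"],2),np.round(onz("wrist",x["at"],.006 if n in("case_white","back_stop","side_stop") else 0),3)) for x in r])
E
```

```text
turn first [ 0.0004  0.0031 -0.0012] then cm [ 3.000e-02 -2.000e-02  2.221e+01] yaw now 0.0718 F [ 0.6 -0.7  0.3] t 5.8
jig []
back_stop [(array([103., 266.]), 0.88, array([0.66 , 0.094, 0.006]))]
side_stop [(array([118., 296.]), 0.66, array([0.644, 0.053, 0.006]))]
case_white [(array([171., 253.]), 0.91, array([0.57 , 0.104, 0.006]))]
```

View pics/w3.png

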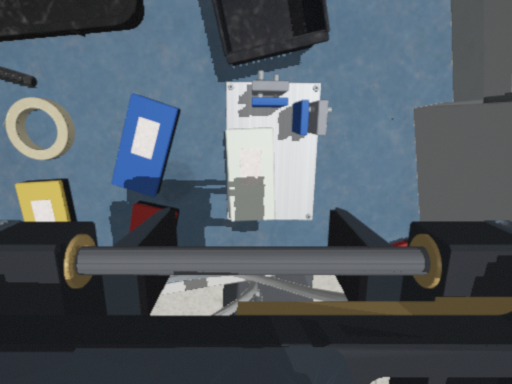

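Request:
arm_command(offset=[[0,0,3],[0,0,3],[0,0,3],[0,0,3],[0,0,2],[0,0,2],[0,0,2],[0,0,0],[0,0,0]], turn=[[0,0,0],[0,0,0],[0,0,0],[0,0,0],[0,0,0],[0,0,0],[0,0,0],[0,0,0],[0,0,0]], hand=[1,1,1,1,1,1,1,1,1])

```text
time_s: 6.75
tool_pos: [0.5706, 0.1045, 0.0533]
ee_rot: [0.0, 0.999, 0.036, -0.0]
wrist_force: [-0.4, 0.0, 1.0]
width: 0.091
gripper_force: 0.0
```

Request:
arm_command(offset=[[0,0,1],[0,0,1],[0,0,1],[0,0,1],[0,0,0],[0,0,0],[0,0,0]], turn=[[0,0,0],[0,0,0],[0,0,0],[0,0,0],[0,0,0],[0,0,0],[0,0,0]], hand=[1,1,1,1,1,1,1])

```text
time_s: 7.33
tool_pos: [0.5705, 0.1044, 0.013]
ee_rot: [0.0, 0.999, 0.036, 0.0]
wrist_force: [-0.6, 0.3, 0.7]
width: 0.091
gripper_force: 0.0
```

Request:
arm_command(offset=[[0,0,0.2],[0,0,0],[0,0,0],[0,0,0],[0,0,0],[0,0,0],[0,0,0],[0,0,0]], turn=[[0,0,0],[0,0,0],[0,0,0],[0,0,0],[0,0,0],[0,0,0],[0,0,0],[0,0,0]], hand=[0,0,0,0,0,0,0,0])

```text
time_s: 8.0
tool_pos: [0.5705, 0.1045, 0.0111]
ee_rot: [-0.0, 0.999, 0.036, 0.0]
wrist_force: [0.3, 0.7, 1.0]
width: 0.058
gripper_force: 29.7
```

Request:
arm_command(offset=[[0.2,0,0],[0.2,0,0],[0.2,0,0],[0.2,0,0],[0.1,0,0],[0,0,0]], turn=[[0,0,0],[0,0,0],[0,0,0],[0,0,0],[0,0,0],[0,0,0]], hand=[0,0,0,0,0,0])

```text
time_s: 8.5
tool_pos: [0.5773, 0.1046, 0.0111]
ee_rot: [0.0, 0.999, 0.036, -0.002]
wrist_force: [-4.5, -0.9, 6.1]
width: 0.0581
gripper_force: 29.8
```

Request:
arm_command(offset=[[0.1,0,0],[0.1,0,0],[0,0,0]], turn=[[0,0,0],[0,0,0],[0,0,0]], hand=[0,0,0])

```text
time_s: 8.75
tool_pos: [0.5791, 0.1047, 0.0111]
ee_rot: [0.0, 0.999, 0.036, -0.002]
wrist_force: [-6.9, -0.8, 6.8]
width: 0.058
gripper_force: 29.8
```

Request:
arm_command(offset=[[0.1,0,0],[0.1,0,0],[0,0,0]], turn=[[0,0,0],[0,0,0],[0,0,0]], hand=[0,0,0])

```text
time_s: 9.0
tool_pos: [0.5812, 0.1049, 0.0111]
ee_rot: [0.0, 0.999, 0.036, -0.002]
wrist_force: [-5.7, -0.3, 6.5]
width: 0.0578
gripper_force: 29.8
```

Request:
arm_command(offset=[[0,0,-0.1],[0,0,0],[0,0,0]], turn=[[0,0,0],[0,0,0],[0,0,0]], hand=[0,0,0])

```text
time_s: 9.25
tool_pos: [0.5835, 0.1052, 0.0116]
ee_rot: [0.0, 0.999, 0.036, 0.0]
wrist_force: [0.4, 0.9, -1.4]
width: 0.0582
gripper_force: 29.7
```

Request:
arm_command(offset=[[0.1,0,0],[0.1,0,0],[0.1,0,0],[0,0,0]], turn=[[0,0,0],[0,0,0],[0,0,0],[0,0,0]], hand=[0,0,0,0])

```text
time_s: 9.58
tool_pos: [0.5867, 0.1056, 0.0118]
ee_rot: [0.0, 0.999, 0.036, 0.0]
wrist_force: [-0.1, 0.8, -2.0]
width: 0.0581
gripper_force: 29.7
```

Request:
arm_command(offset=[[0.1,0,0],[0.1,0,0],[0,0,0]], turn=[[0,0,0],[0,0,0],[0,0,0]], hand=[0,0,0])

```text
time_s: 9.83
tool_pos: [0.5886, 0.1057, 0.0119]
ee_rot: [0.0, 0.999, 0.036, 0.0]
wrist_force: [-0.5, 0.1, -2.0]
width: 0.0581
gripper_force: 29.7
```

Request:
arm_command(offset=[[0.1,0,0],[0.1,0,0],[0,0,0]], turn=[[0,0,0],[0,0,0],[0,0,0]], hand=[0,0,0])

```text
time_s: 10.08
tool_pos: [0.5906, 0.1058, 0.012]
ee_rot: [0.0, 0.999, 0.036, 0.0]
wrist_force: [-0.7, -0.6, -1.3]
width: 0.0578
gripper_force: 29.7
```

Request:
arm_command(offset=[[0.1,0,0],[0.1,0,0],[0,0,0]], turn=[[0,0,0],[0,0,0],[0,0,0]], hand=[0,0,0])

```text
time_s: 10.33
tool_pos: [0.5926, 0.106, 0.012]
ee_rot: [0.0, 0.999, 0.036, 0.0]
wrist_force: [0.9, 0.4, -2.2]
width: 0.0578
gripper_force: 29.7
```

Request:
arm_command(offset=[[0.1,0,0],[0.1,0,0],[0,0,0]], turn=[[0,0,0],[0,0,0],[0,0,0]], hand=[0,0,0])

```text
time_s: 10.58
tool_pos: [0.5946, 0.1061, 0.012]
ee_rot: [0.0, 0.999, 0.036, 0.0]
wrist_force: [0.2, -0.1, -1.9]
width: 0.0583
gripper_force: 29.7
```

Request:
arm_command(offset=[[0.1,0,0],[0.1,0,0],[0,0,0]], turn=[[0,0,0],[0,0,0],[0,0,0]], hand=[0,0,0])

```text
time_s: 10.83
tool_pos: [0.595, 0.1062, 0.0116]
ee_rot: [0.0, 0.999, 0.036, -0.001]
wrist_force: [-3.4, -0.9, -1.4]
width: 0.0582
gripper_force: 29.7
```

Request:
arm_command(offset=[[-0.1,0,0],[0,0.2,0],[0,0.2,0],[0,0.2,0],[0,0.2,0],[0,0.1,0],[0,0,0]], turn=[[0,0,0],[0,0,0],[0,0,0],[0,0,0],[0,0,0],[0,0,0],[0,0,0]], hand=[0,0,0,0,0,0,0])

```text
time_s: 11.42
tool_pos: [0.5956, 0.0967, 0.0118]
ee_rot: [0.0, 0.999, 0.036, -0.0]
wrist_force: [-2.8, -0.9, -1.5]
width: 0.0578
gripper_force: 29.7
```

Request:
arm_command(offset=[[0,0.1,0],[0,0.1,0],[0,0,0]], turn=[[0,0,0],[0,0,0],[0,0,0]], hand=[0,0,0])

```text
time_s: 11.67
tool_pos: [0.5958, 0.095, 0.0118]
ee_rot: [0.0, 0.999, 0.036, -0.0]
wrist_force: [-3.2, -0.5, -2.0]
width: 0.058
gripper_force: 29.7
```

Request:
arm_command(offset=[[0,0.1,0],[0,0.1,0],[0,0,0]], turn=[[0,0,0],[0,0,0],[0,0,0]], hand=[0,0,0])

```text
time_s: 11.92
tool_pos: [0.596, 0.093, 0.0118]
ee_rot: [0.0, 0.999, 0.036, -0.0]
wrist_force: [-2.4, 0.1, -2.4]
width: 0.0581
gripper_force: 29.7
```

Request:
arm_command(offset=[[0,0.1,0],[0,0.1,0],[0,0,0]], turn=[[0,0,0],[0,0,0],[0,0,0]], hand=[0,0,0])

```text
time_s: 12.17
tool_pos: [0.5962, 0.091, 0.0119]
ee_rot: [0.0, 0.999, 0.036, -0.0]
wrist_force: [-4.0, -0.6, -2.6]
width: 0.058
gripper_force: 29.7
```

Request:
arm_command(offset=[[0,0.1,0],[0,0.1,0],[0,0,0]], turn=[[0,0,0],[0,0,0],[0,0,0]], hand=[0,0,0])

```text
time_s: 12.42
tool_pos: [0.5963, 0.089, 0.0119]
ee_rot: [0.0, 0.999, 0.036, -0.0]
wrist_force: [-3.9, 0.7, -1.3]
width: 0.0581
gripper_force: 29.7
```

Request:
arm_command(offset=[[0,0.1,0],[0,0.1,0],[0,0,0]], turn=[[0,0,0],[0,0,0],[0,0,0]], hand=[0,0,0])

```text
time_s: 12.67
tool_pos: [0.5965, 0.087, 0.0119]
ee_rot: [0.0, 0.999, 0.036, -0.0]
wrist_force: [-4.1, 0.0, -1.9]
width: 0.0577
gripper_force: 29.7
```

Request:
arm_command(offset=[[0,0.1,0],[0,0.1,0],[0,0,0]], turn=[[0,0,0],[0,0,0],[0,0,0]], hand=[0,0,0])

```text
time_s: 12.92
tool_pos: [0.5967, 0.085, 0.0119]
ee_rot: [0.0, 0.999, 0.036, -0.0]
wrist_force: [-4.3, 0.6, -1.0]
width: 0.0584
gripper_force: 29.7
```

Request:
arm_command(offset=[[0,0.1,0],[0,0.1,0],[0,0,0]], turn=[[0,0,0],[0,0,0],[0,0,0]], hand=[0,0,0])

```text
time_s: 13.17
tool_pos: [0.5968, 0.0845, 0.012]
ee_rot: [-0.001, 0.999, 0.036, -0.0]
wrist_force: [-4.7, 5.2, -2.5]
width: 0.0581
gripper_force: 29.7
```

Request:
arm_command(offset=[[0,0.1,0],[0,0.1,0],[0,0,0]], turn=[[0,0,0],[0,0,0],[0,0,0]], hand=[0,0,0])

```text
time_s: 13.42
tool_pos: [0.5968, 0.0844, 0.012]
ee_rot: [-0.002, 0.999, 0.035, -0.0]
wrist_force: [-5.2, 10.7, -2.0]
width: 0.0583
gripper_force: 29.8
```

Request:
arm_command(offset=[[0,0,0.1],[0,0,0],[0,-0.1,0],[-0.1,-0.1,0],[0,0,0],[0,0,0]], turn=[[0,0,0],[0,0,0],[0,0,0],[0,0,0],[0,0,0],[0,0,0]], hand=[0,0,0,0,0,0])

```text
time_s: 13.92
tool_pos: [0.5968, 0.0844, 0.0114]
ee_rot: [-0.001, 0.999, 0.036, 0.001]
wrist_force: [-2.8, 6.1, -0.5]
width: 0.0582
gripper_force: 29.8
```

Request:
arm_command(offset=[[0,0,0],[0,0,0],[0,0,0],[0,0,0]], turn=[[0,0,0],[0,0,0],[0,0,0],[0,0,0]], hand=[0.75,0.75,0.75,0.75])

```text
time_s: 14.25
tool_pos: [0.5972, 0.0828, 0.0115]
ee_rot: [0.0, 0.999, 0.036, 0.001]
wrist_force: [-0.4, -0.0, -0.5]
width: 0.068
gripper_force: 0.0
```

Request:
arm_command(offset=[[0,0,-1],[0,0,-3],[0,0,-4],[0,0,-4],[0,0,-4],[0,0,-4],[0.15,-4,0],[0.15,-4,0],[0.15,-4,0],[0.15,-4,0],[0,0,0],[0,0,0]], turn=[[0,0,0],[0,0,0],[0,0,0],[0,0,0],[0,0,0],[0,0,0],[0,0,0.108],[0,0,0],[0,0,0],[0,0,0],[0,0,0.108],[0,0,0.108]], hand=[0.75,0.75,1,1,1,1,1,1,1,1,1,1])

```text
time_s: 15.25
tool_pos: [0.6034, 0.2454, 0.2115]
ee_rot: [-0.0, 0.992, -0.127, 0.001]
wrist_force: [0.5, 0.2, 0.5]
width: 0.0913
gripper_force: 0.0
```

Request:
arm_command(offset=[[0,0,0],[0,0,0]], turn=[[0,0,0],[0,0,0]], hand=[1,1])

```text
time_s: 15.42
tool_pos: [0.6035, 0.2429, 0.2116]
ee_rot: [-0.0, 0.992, -0.124, 0.0]
wrist_force: [-0.5, -0.0, 0.6]
width: 0.0915
gripper_force: 0.0
```

```bash
cat >> h.py <<'E'
def lid(lo,hi,z,name):
    I=imaging.camera("wrist");cv2.imwrite(name,I)
    m=cv2.inRange(cv2.cvtColor(I,cv2.COLOR_BGR2HSV),lo,hi); m[215:]=0
    for c in cv2.findContours(m,0,1)[0]:
        if cv2.contourArea(c)>300:
            P=np.array([onz("wrist",(p[0][1],p[0][0]),z)[:2] for p in cv2.convexHull(c)],np.float32)
            print(cv2.boundingRect(c),cv2.minAreaRect(P))
E
python3 - <<'E'
from h import *
lid((100,120,40),(125,255,255),.024,"pics/w4.png")
go(.592,.242,.2,-.25)
for n in ["back_stop","side_stop","case_white","case_blue"]:
    r=landmark_of("wrist",n)[:2]; print(n,[(np.round(x["at"]),round(x["confidence"],2),np.round(onz("wrist",x["at"],.006 if n!="case_blue" else 0),3)) for x in r])
E
```

```text
(230, 136, 50, 79) ((0.6021825075149536, 0.24008090794086456), (0.05854090303182602, 0.09539013355970383), 75.68403625488281)
(350, 82, 89, 39) ((0.6377279758453369, 0.06666156649589539), (0.09752476960420609, 0.042555734515190125), 87.87881469726562)
turn first [-0.0003 -0.0008 -0.0001] then cm [-1.1   0.34  1.15] yaw now -0.2501 F [ 0.3 -0.5 -0.4] t 15.5
back_stop [(array([102., 368.]), 0.97, array([0.652, 0.087, 0.006]))]
side_stop [(array([103., 399.]), 0.84, array([0.642, 0.051, 0.006]))]
case_white [(array([150., 381.]), 0.84, array([0.592, 0.081, 0.006]))]
case_blue [(array([182., 254.]), 0.66, array([0.591, 0.243, 0.   ]))]
```

View pics/w4.png

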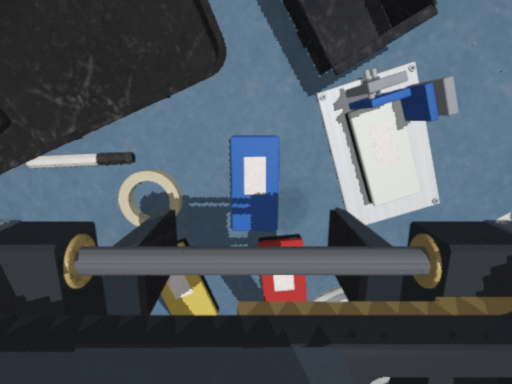

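Request:
arm_command(offset=[[-1.2,0.3,3],[0,0,4],[0,0,4],[0,0,4],[0,0,2],[0,0,1.2],[0,0,1.2],[0,0,1],[0,0,0],[0,0,0],[0,0,0]], turn=[[0,0,0],[0,0,0],[0,0,0],[0,0,0],[0,0,0],[0,0,0],[0,0,0],[0,0,0],[0,0,0],[0,0,0],[0,0,0]], hand=[1,1,1,1,1,1,1,1,1,1,1])

```text
time_s: 16.58
tool_pos: [0.5921, 0.2434, 0.0083]
ee_rot: [-0.001, 0.992, -0.126, 0.001]
wrist_force: [0.7, -0.2, 0.2]
width: 0.0914
gripper_force: 0.0
```

Request:
arm_command(offset=[[0,0,0],[0,0,0],[0,0,0],[0,0,0],[0,0,0],[0,0,0],[0,0,0],[0,0,0]], turn=[[0,0,0],[0,0,0],[0,0,0],[0,0,0],[0,0,0],[0,0,0],[0,0,0],[0,0,0]], hand=[0,0,0,0,0,0,0,0])

```text
time_s: 17.25
tool_pos: [0.5911, 0.2431, 0.0071]
ee_rot: [-0.0, 0.992, -0.126, 0.0]
wrist_force: [-0.3, 0.6, 0.8]
width: 0.0576
gripper_force: 30.0
```

Request:
arm_command(offset=[[0,0,-1],[0,0,-2.5],[0,0,-3],[0,0,-2.8],[0,0,0],[0,0,0],[0,0,0],[0,0,0],[0,0,0]], turn=[[0,0,0],[0,0,0],[0,0,0],[0,0,0],[0,0,-0.108],[0,0,-0.108],[0,0,-0.109],[0,0,0],[0,0,0]], hand=[0,0,0,0,0,0,0,0,0])

```text
time_s: 18.0
tool_pos: [0.5907, 0.2429, 0.0999]
ee_rot: [0.0, 0.999, 0.035, -0.0]
wrist_force: [1.0, -0.2, -1.9]
width: 0.0579
gripper_force: 30.0
```

Request:
arm_command(offset=[[-0.5,2.5,0],[-0.5,3.5,0],[-0.5,3.5,0],[-0.4,3.0,0],[0,1.5,0],[0,0.85,0],[0,0,0],[0,0,0],[0,0,0]], turn=[[0,0,0],[0,0,0],[0,0,0],[0,0,0],[0,0,0],[0,0,0],[0,0,0],[0,0,0],[0,0,0]], hand=[0,0,0,0,0,0,0,0,0])

```text
time_s: 18.75
tool_pos: [0.583, 0.0946, 0.0999]
ee_rot: [-0.0, 0.999, 0.036, 0.0]
wrist_force: [1.1, 0.3, -3.2]
width: 0.058
gripper_force: 30.0
```

```bash
python3 - <<'E'
from h import *
go(.583,.0935,.045,.073)
print(readout.state()["tool_pos"])
lid((100,120,40),(125,255,255),.024+.1-.007,"pics/w5.png")
E
```

```text
turn first [-0.0005 -0.0001 -0.0002] then cm [-0.01  0.11  5.49] yaw now 0.0728 F [ 1.1  0.3 -3.2] t 18.8
[0.58298105 0.09464514 0.09986703]
(195, 110, 136, 105) ((0.6277996301651001, 0.0936422199010849), (0.05321246385574341, 0.06696581095457077), 4.227781295776367)
(234, 105, 61, 14) ((0.6534985303878784, 0.0943828672170639), (0.005883038509637117, 0.02945314161479473), 2.886598825454712)
```

View pics/w5.png

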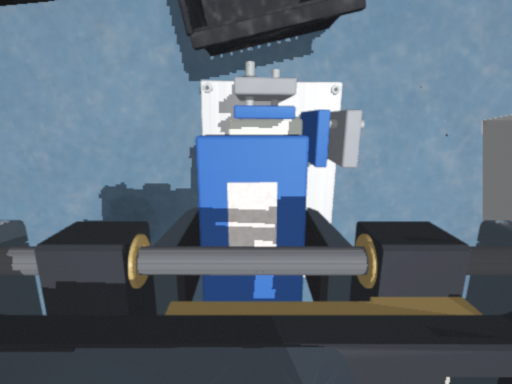

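Request:
arm_command(offset=[[0,0.1,2],[0,0,2],[0,0,1.3],[0,0,0.5],[0,0,0.3],[0,0,0],[0,0,0]], turn=[[0,0,0],[0,0,0],[0,0,0],[0,0,0],[0,0,0],[0,0,0],[0,0,0]], hand=[0,0,0,0,0,0,0])

```text
time_s: 19.38
tool_pos: [0.5836, 0.0931, 0.0396]
ee_rot: [-0.0, 0.999, 0.037, 0.001]
wrist_force: [-0.5, -0.1, -1.7]
width: 0.058
gripper_force: 30.0
```

Request:
arm_command(offset=[[0.2,0,0],[0.2,0,0],[0.1,0,0],[0.1,0,0],[0.1,0,0],[0,0,0],[0,0,0]], turn=[[0,0,0],[0,0,0],[0,0,0],[0,0,0],[0,0,0],[0,0,0],[0,0,0]], hand=[0,0,0,0,0,0,0])

```text
time_s: 19.97
tool_pos: [0.5899, 0.093, 0.0389]
ee_rot: [0.0, 0.999, 0.036, 0.0]
wrist_force: [-0.7, 1.0, -2.2]
width: 0.0577
gripper_force: 30.0
```

Request:
arm_command(offset=[[0.1,0,0],[0.1,0,0],[0,0,0]], turn=[[0,0,0],[0,0,0],[0,0,0]], hand=[0,0,0])

```text
time_s: 20.22
tool_pos: [0.5909, 0.0931, 0.0386]
ee_rot: [0.0, 0.999, 0.036, -0.001]
wrist_force: [-2.2, -0.3, -2.3]
width: 0.0579
gripper_force: 30.0
```

Request:
arm_command(offset=[[0.1,0,0],[0.1,0,0],[0,0,0]], turn=[[0,0,0],[0,0,0],[0,0,0]], hand=[0,0,0])

```text
time_s: 20.47
tool_pos: [0.591, 0.0931, 0.0382]
ee_rot: [0.0, 0.999, 0.036, -0.003]
wrist_force: [-7.0, -0.0, -1.5]
width: 0.0579
gripper_force: 30.0
```

Request:
arm_command(offset=[[0.1,0,0],[0.1,0,0],[0,0,0]], turn=[[0,0,0],[0,0,0],[0,0,0]], hand=[0,0,0])

```text
time_s: 20.72
tool_pos: [0.591, 0.093, 0.0377]
ee_rot: [0.0, 0.999, 0.036, -0.006]
wrist_force: [-10.1, -0.3, 1.1]
width: 0.0579
gripper_force: 30.0
```

Request:
arm_command(offset=[[-0.2,0,0],[0,0.2,0],[0,0.2,0],[0,0.2,0],[0,0.1,0],[0,0,0],[0,0,0]], turn=[[0,0,0],[0,0,0],[0,0,0],[0,0,0],[0,0,0],[0,0,0],[0,0,0]], hand=[0,0,0,0,0,0,0])

```text
time_s: 21.3
tool_pos: [0.5914, 0.0862, 0.0379]
ee_rot: [0.0, 0.999, 0.036, -0.003]
wrist_force: [-6.5, 0.0, -2.8]
width: 0.058
gripper_force: 30.0
```

Request:
arm_command(offset=[[0,0.1,0],[0,0.1,0],[0,0,0]], turn=[[0,0,0],[0,0,0],[0,0,0]], hand=[0,0,0])

```text
time_s: 21.55
tool_pos: [0.5916, 0.0846, 0.0379]
ee_rot: [-0.0, 0.999, 0.036, -0.003]
wrist_force: [-6.5, 1.4, -2.5]
width: 0.0581
gripper_force: 30.0
```

Request:
arm_command(offset=[[0,0.1,0],[0,0.1,0],[0,0,0]], turn=[[0,0,0],[0,0,0],[0,0,0]], hand=[0,0,0])

```text
time_s: 21.8
tool_pos: [0.5916, 0.0845, 0.038]
ee_rot: [-0.002, 0.999, 0.036, -0.003]
wrist_force: [-7.0, 7.5, -2.2]
width: 0.0579
gripper_force: 30.0
```

Request:
arm_command(offset=[[0,0.05,0.05],[0,0,0.05],[0,0,0],[0,0,0]], turn=[[0,0,0],[0,0,0],[0,0,0],[0,0,0]], hand=[0,0,0,0])

```text
time_s: 22.13
tool_pos: [0.5916, 0.0845, 0.0376]
ee_rot: [-0.002, 0.999, 0.036, -0.003]
wrist_force: [-8.5, 8.3, 0.7]
width: 0.0581
gripper_force: 30.0
```

Request:
arm_command(offset=[[0,0,0.05],[0,0,0.05],[0,0,0],[0,0,0]], turn=[[0,0,0],[0,0,0],[0,0,0],[0,0,0]], hand=[0,0,0,0])

```text
time_s: 22.47
tool_pos: [0.5916, 0.0846, 0.0372]
ee_rot: [-0.002, 0.999, 0.036, -0.003]
wrist_force: [-10.8, 8.9, 4.3]
width: 0.0577
gripper_force: 30.0
```

Request:
arm_command(offset=[[-0.15,-0.1,-0.05],[-0.1,-0.1,0],[0,0,0],[0,0,0]], turn=[[0,0,0],[0,0,0],[0,0,0],[0,0,0]], hand=[0,0,0,0])

```text
time_s: 22.8
tool_pos: [0.5916, 0.0846, 0.0373]
ee_rot: [-0.001, 0.999, 0.036, -0.001]
wrist_force: [-4.5, 4.5, -1.2]
width: 0.0578
gripper_force: 30.0
```

Request:
arm_command(offset=[[0,0,0],[0,0,0],[0,0,0],[0,0,0]], turn=[[0,0,0],[0,0,0],[0,0,0],[0,0,0]], hand=[0.75,0.75,0.75,0.75])

```text
time_s: 23.13
tool_pos: [0.5932, 0.0833, 0.038]
ee_rot: [0.0, 0.999, 0.036, 0.001]
wrist_force: [0.7, 0.3, 0.3]
width: 0.068
gripper_force: 0.0
```

Request:
arm_command(offset=[[0,0,-1],[0,0,-3],[0,0,-4],[0,0,-4],[0,0,-4],[0,0,-4],[0,0,-1],[0,0,0],[0,0,0]], turn=[[0,0,0],[0,0,0],[0,0,0],[0,0,0],[0,0,0],[0,0,0],[0,0,0],[0,0,0],[0,0,0]], hand=[0.75,0.75,1,1,1,1,1,1,1])

```text
time_s: 23.88
tool_pos: [0.592, 0.0835, 0.2478]
ee_rot: [0.0, 0.999, 0.036, 0.0]
wrist_force: [0.6, -0.0, -0.7]
width: 0.0912
gripper_force: 0.0
```

```bash
python3 - <<'E'
from h import *
lid((100,120,40),(125,255,255),.054,"pics/w6.png")
I=cv2.imread("pics/w6.png")
print(tri((205,60),(285,62)),tri((155,175),(160,107)),tri((100,175),(100,95)))
for n in ["case_yellow","case_blue"]:
    r=landmark_of("wrist",n)[:2]; print(n,[(np.round(x["at"]),round(x["confidence"],2),np.round(onz("wrist",x["at"],.03 if n=="case_blue" else 0),3)) for x in r])
go(.48,.373,.22,.131)
cv2.imwrite("pics/w6c.png",np.hstack([I[60:330,130:390],imaging.camera("scene")[120:390,120:390]]))
E
```

```text
(228, 119, 57, 96) ((0.598739743232727, 0.08009769022464752), (0.11683197319507599, 0.0665302574634552), 3.0436513423919678)
(array([0.218, 0.459, 0.01 ]), 0.001) (array([0.51 , 0.557, 0.025]), 0.042) (array([0.537, 0.567, 0.173]), 0.022)
case_yellow [(array([231.,  50.]), 0.69, array([0.475, 0.372, 0.   ]))]
case_blue [(array([170., 249.]), 0.83, array([0.592, 0.088, 0.03 ]))]
turn first [ 0.0002  0.0046 -0.0583] then cm [ -7.22 -30.15   2.51] yaw now 0.0727 F [-0.8 -0.   0.4] t 24.0Traceback (most recent call last):
  File "<stdin>", line 8, in <module>
    return _nx.concatenate(arrs, 1, dtype=dtype, casting=casting)
           ~~~~~~~~~~~~~~~^^^^^^^^^^^^^^^^^^^^^^^^^^^^^^^^^^^^^^^
ValueError: all the input array dimensions except for the concatenation axis must match exactly, but along dimension 0, the array at index 0 has size 270 and the array at index 1 has size 264
```

Request:
arm_command(offset=[[0,0,0],[-0.9,-3.77,0.2],[-0.9,-3.77,0.2],[-0.9,-3.77,0.2],[-0.9,-3.77,0.2],[-0.9,-3.77,0.2],[-0.9,-3.77,0.2],[-0.9,-3.77,0.2],[-0.9,-3.77,0.2],[0,0,0],[0,0,0],[0,0,0]], turn=[[0,0,-0.058],[0,0,0],[0,0,0],[0,0,0],[0,0,0],[0,0,0],[0,0,0],[0,0,0],[0,0,0],[0,0,0],[0,0,0],[0,0,0]], hand=[1,1,1,1,1,1,1,1,1,1,1,1])

```text
time_s: 25.08
tool_pos: [0.4811, 0.3728, 0.2301]
ee_rot: [0.001, 0.998, 0.066, -0.001]
wrist_force: [0.7, 0.1, -0.6]
width: 0.0911
gripper_force: 0.0
```

```bash
python3 - <<'E'
from h import *
lid((18,120,60),(35,255,255),.024,"pics/w7.png")
print(readout.state()["tool_pos"])
for n in ["case_yellow","case_red","tape_masking","purge_jar"]:
    r=landmark_of("wrist",n)[:2]; print(n,[(np.round(x["at"]),round(x["confidence"],2),np.round(onz("wrist",x["at"],0),3)) for x in r])
go(.478,.373,.008,.131)
E
```

```text
(229, 128, 45, 87) ((0.4814133644104004, 0.3734970688819885), (0.11011159420013428, 0.055945828557014465), 7.431534290313721)
[0.48152678 0.37226724 0.23053106]
case_yellow [(array([173., 250.]), 0.65, array([0.477, 0.374, 0.   ]))]
case_red [(array([200., 346.]), 0.92, array([0.456, 0.239, 0.   ]))]
tape_masking []
purge_jar [(array([130., 163.]), 0.97, array([0.519, 0.494, 0.   ]))]
turn first [ 0.0002 -0.     -0.0022] then cm [-0.38 -0.14 22.35] yaw now 0.1288 F [-0.1  0.4 -0.4] t 25.3
```

View pics/w7.png

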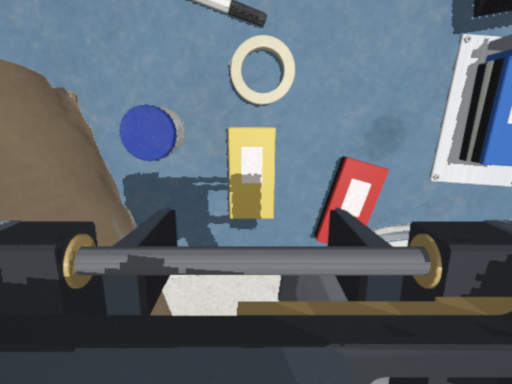

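Request:
arm_command(offset=[[-0.38,-0.15,3],[0,0,4],[0,0,4],[0,0,3],[0,0,2],[0,0,0],[0,0,0]], turn=[[0,0,0],[0,0,0],[0,0,0],[0,0,0],[0,0,0],[0,0,0],[0,0,0]], hand=[1,1,1,1,1,1,1])

```text
time_s: 25.92
tool_pos: [0.4775, 0.3735, 0.071]
ee_rot: [0.001, 0.998, 0.065, -0.001]
wrist_force: [0.4, -0.4, -0.2]
width: 0.0917
gripper_force: 0.0
```

Request:
arm_command(offset=[[0,0,2],[0,0,2],[0,0,1.2],[0,0,0.6],[0,0,0.5],[0,0,0],[0,0,0],[0,0,0]], turn=[[0,0,0],[0,0,0],[0,0,0],[0,0,0],[0,0,0],[0,0,0],[0,0,0],[0,0,0]], hand=[1,1,1,1,1,1,1,1])

```text
time_s: 26.58
tool_pos: [0.4782, 0.3749, 0.0097]
ee_rot: [-0.001, 0.998, 0.065, 0.001]
wrist_force: [0.0, 0.5, 0.8]
width: 0.0913
gripper_force: 0.0
```

Request:
arm_command(offset=[[0,0,0],[0,0,0],[0,0,0],[0,0,0],[0,0,0],[0,0,0],[0,0,0],[0,0,0]], turn=[[0,0,0],[0,0,0],[0,0,0],[0,0,0],[0,0,0],[0,0,0],[0,0,0],[0,0,0]], hand=[0,0,0,0,0,0,0,0])

```text
time_s: 27.25
tool_pos: [0.4774, 0.374, 0.0084]
ee_rot: [0.0, 0.998, 0.065, -0.0]
wrist_force: [0.6, -1.4, 1.6]
width: 0.058
gripper_force: 30.0
```

Request:
arm_command(offset=[[0,0,-1],[0,0,-3],[0,0,-3.5],[0,0,-3.5],[0,0,-3.2],[3,2,0],[3,2.5,0],[2.5,3,0],[0,4,0],[0,4,0],[0,4,0],[0,4,0]], turn=[[0,0,0],[0,0,0],[0,0,0],[0,0,0],[0,0,0.057],[0,0,0],[0,0,0],[0,0,0],[0,0,0],[0,0,0],[0,0,0],[0,0,0]], hand=[0,0,0,0,0,0,0,0,0,0,0,0])

```text
time_s: 28.25
tool_pos: [0.5793, 0.1446, 0.1506]
ee_rot: [-0.0, 0.999, 0.037, -0.0]
wrist_force: [0.6, -0.1, -1.0]
width: 0.0576
gripper_force: 30.0
```

Request:
arm_command(offset=[[0,3.2,0],[0,2,0],[0,0,0],[0,0,0],[0,0,0]], turn=[[0,0,0],[0,0,0],[0,0,0],[0,0,0],[0,0,0]], hand=[0,0,0,0,0])

```text
time_s: 28.67
tool_pos: [0.5833, 0.0951, 0.1507]
ee_rot: [-0.0, 0.999, 0.037, 0.0]
wrist_force: [0.9, 0.1, -1.7]
width: 0.0582
gripper_force: 30.0
```

```bash
python3 - <<'E'
from h import *
print(readout.state()["tool_pos"]); go(.583,.094,.064,.073)
E
```

```text
[0.58328449 0.09505038 0.15065122]
turn first [-0.0008 -0.0002  0.0007] then cm [-0.04  0.1   8.67] yaw now 0.0737 F [ 0.9  0.1 -1.7] t 28.7
```

Request:
arm_command(offset=[[0,0.1,2.5],[0,0,2.5],[0,0,1.8],[0,0,1],[0,0,0.5],[0,0,0.35],[0,0,0],[0,0,0]], turn=[[0,0,0],[0,0,0],[0,0,0],[0,0,0],[0,0,0],[0,0,0],[0,0,0],[0,0,0]], hand=[0,0,0,0,0,0,0,0])

```text
time_s: 29.33
tool_pos: [0.5842, 0.0938, 0.0649]
ee_rot: [-0.0, 0.999, 0.037, 0.001]
wrist_force: [-0.2, -0.2, -1.1]
width: 0.0578
gripper_force: 30.0
```

Request:
arm_command(offset=[[0.1,0,0],[0.2,0,0],[0.1,0,0],[0.1,0,0],[0.1,0,0],[0,0,0],[0,0,0]], turn=[[0,0,0],[0,0,0],[0,0,0],[0,0,0],[0,0,0],[0,0,0],[0,0,0]], hand=[0,0,0,0,0,0,0])

```text
time_s: 29.92
tool_pos: [0.5894, 0.0937, 0.0639]
ee_rot: [0.0, 0.999, 0.037, -0.0]
wrist_force: [0.4, 0.2, -1.7]
width: 0.058
gripper_force: 30.0
```

Request:
arm_command(offset=[[0.1,0,0],[0.1,0,0],[0,0,0]], turn=[[0,0,0],[0,0,0],[0,0,0]], hand=[0,0,0])

```text
time_s: 30.17
tool_pos: [0.5905, 0.0938, 0.0636]
ee_rot: [0.0, 0.999, 0.037, -0.001]
wrist_force: [-2.2, -1.3, -1.5]
width: 0.0578
gripper_force: 30.0
```

Request:
arm_command(offset=[[0.1,0,0],[0,0.2,0],[0,0.2,0],[0,0.2,0],[0,0.1,0],[0,0,0],[0,0,0]], turn=[[0,0,0],[0,0,0],[0,0,0],[0,0,0],[0,0,0],[0,0,0],[0,0,0]], hand=[0,0,0,0,0,0,0])

```text
time_s: 30.75
tool_pos: [0.591, 0.0868, 0.0632]
ee_rot: [0.0, 0.999, 0.037, -0.002]
wrist_force: [-5.0, 0.4, -1.0]
width: 0.0575
gripper_force: 30.0
```

Request:
arm_command(offset=[[0,0.1,0],[0,0.1,0],[0,0.1,0],[0,0,0]], turn=[[0,0,0],[0,0,0],[0,0,0],[0,0,0]], hand=[0,0,0,0])

```text
time_s: 31.08
tool_pos: [0.5911, 0.0846, 0.0632]
ee_rot: [-0.001, 0.999, 0.037, -0.002]
wrist_force: [-4.7, 2.4, -2.0]
width: 0.0577
gripper_force: 30.0
```

Request:
arm_command(offset=[[0,0.1,0],[0,0.1,0],[0,0,0]], turn=[[0,0,0],[0,0,0],[0,0,0]], hand=[0,0,0])

```text
time_s: 31.33
tool_pos: [0.5912, 0.0845, 0.0633]
ee_rot: [-0.002, 0.999, 0.037, -0.002]
wrist_force: [-6.7, 8.3, -1.2]
width: 0.0575
gripper_force: 30.0
```

Both pressed. Lower onto the blue, still pressed.

Request:
arm_command(offset=[[0,0,0.05],[0,0,0.05],[0,0,0],[0,0,0]], turn=[[0,0,0],[0,0,0],[0,0,0],[0,0,0]], hand=[0,0,0,0])

```text
time_s: 31.67
tool_pos: [0.5911, 0.0845, 0.0628]
ee_rot: [-0.002, 0.999, 0.037, -0.002]
wrist_force: [-7.3, 8.6, 0.8]
width: 0.0578
gripper_force: 30.0
```

Request:
arm_command(offset=[[0,0,0.05],[0,0,0],[0,0,0]], turn=[[0,0,0],[0,0,0],[0,0,0]], hand=[0,0,0])

```text
time_s: 31.92
tool_pos: [0.5912, 0.0845, 0.0626]
ee_rot: [-0.002, 0.999, 0.037, -0.002]
wrist_force: [-8.2, 8.3, 3.6]
width: 0.0578
gripper_force: 30.0
```

Request:
arm_command(offset=[[-0.1,-0.1,0],[-0.1,-0.1,0],[0,0,0],[0,0,0]], turn=[[0,0,0],[0,0,0],[0,0,0],[0,0,0]], hand=[0,0,0,0])

```text
time_s: 32.25
tool_pos: [0.5911, 0.0846, 0.0625]
ee_rot: [-0.001, 0.999, 0.037, 0.0]
wrist_force: [-1.9, 3.8, 0.2]
width: 0.0579
gripper_force: 30.0
```

Request:
arm_command(offset=[[0,0,0],[0,0,0],[0,0,0],[0,0,0],[0,0,-0.5],[0,0,-2.5],[0,0,-4],[0,0,-4],[0,0,-4],[0,0,0],[0,0,0]], turn=[[0,0,0],[0,0,0],[0,0,0],[0,0,0],[0,0,0],[0,0,0],[0,0,0],[0,0,0],[0,0,0],[0,0,0],[0,0,0]], hand=[0.75,0.75,0.75,0.75,0.75,0.8,1,1,1,1,1])

```text
time_s: 33.17
tool_pos: [0.5928, 0.0839, 0.2159]
ee_rot: [-0.0, 0.999, 0.037, 0.004]
wrist_force: [-0.0, -0.2, -0.9]
width: 0.0912
gripper_force: 0.0
```

```bash
python3 - <<'E'
from h import *
s=readout.state();print(s["tool_pos"],s["wrist_force"])
lid((18,120,60),(35,255,255),.078,"pics/w8.png")
S=imaging.camera("scene")[170:270,230:380];D=imaging.camera("side")[140:260,260:400]
f=lambda a:cv2.resize(a,(390,300),interpolation=cv2.INTER_CUBIC)
cv2.imwrite("pics/fin.png",np.vstack([np.hstack([f(S),f(D)]),np.hstack([f(cv2.imread("pics/w8.png")[60:300,100:412]),f(cv2.imread("pics/w8.png"))])]))
E
```

```text
[0.59279964 0.08389818 0.21591845] [-0.0382051  -0.20701212 -0.90295365]
(224, 129, 56, 86) ((0.6040459275245667, 0.08584645390510559), (0.0882752388715744, 0.05558333918452263), 4.2270965576171875)
```

View pics/fin.png

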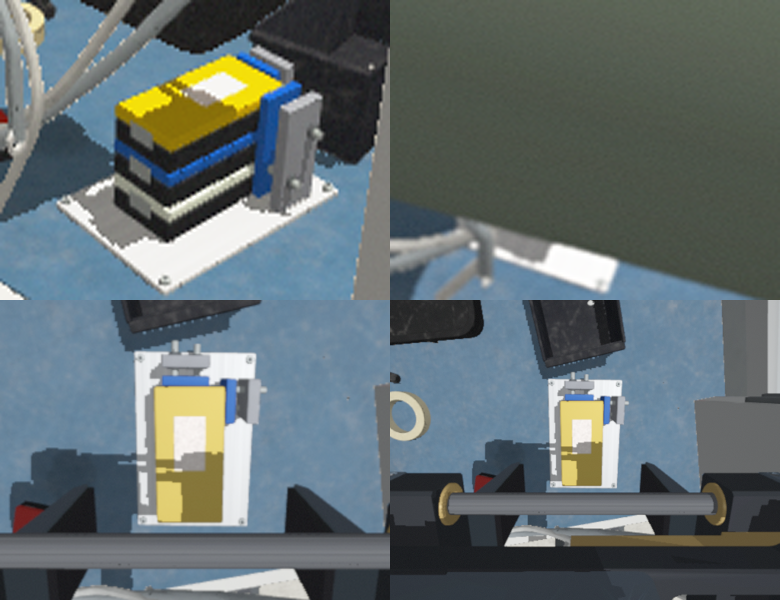

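The scene crop (top left) shows white, blue and yellow flush in the corner against both stops. The wrist view (bottom left) shows the yellow lid square to the plate, and the gripper is clear.

```bash
python3 -c "
from h import *
print(manip.hand_in())"
```

```text
the job is handed in; nothing more can be done
None
```

The white, blue and yellow cases are stacked flush in the jig corner, each pressed on both stops at about 4–11 N (wrist-force reading), and the job is handed in at about 33 s of the 72 s; the verdict was not reported.

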